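# Sort the parts stripped from an old power supply

## Robot

A 6-joint arm with a two-finger parallel gripper is mounted at the origin on the work surface; the furniture and walls round the work are solid. World frame = base frame: x ahead of the robot, y to its left, z up, the work surface at z = 0. Lengths are in m, angles in degrees, forces in N, time in s.
With the tool pointing down it reaches from about 0.3 to 0.75 m from the base axis. Payload 8.5 kg.
Tool frame: the origin (TCP) lies between the finger pads; the fingertips stand 17 mm ahead of it and the grasp point (between the pads) lies 2 mm behind it; z points along the fingers, y is the line along which they close (so a half turn about z gives the same grasp; the last joint's range is limited). The gripper opens to 88 mm and grips with 3 to 60 N. Pads are 18 mm wide; open, the fingers measure 123 mm over their backs; the gripper's body (75 mm by 187 mm) begins 45 mm behind the grasp point.
Start: joints at [59.857, 21.807, 74.336, -0, 83.858, -12.336], TCP at [0.168, 0.524, 0.256] pointing down, gripper open.
Joint ranges: [-178.18, 178.18], [-50.72, 133.34], [12.68, 142.11], [-81.47, 261.47], [9.98, 163.14], [-165.26, 165.26]. Speed limits (degrees/s): [136.94, 136.94, 180, 180, 180, 180].

## Interface

Orientations are given as [roll, pitch, yaw] about the fixed x, y, z axes, in that order (R = Rz(yaw) Ry(pitch) Rx(roll)).
In Python, from bench import readout, optics, workorder gives the robot as it stands. The module is installed in compiled form; this text tells all that it offers.
- The arm moves only by the tool jog_arm, never from a script. Its argument "increments" is a list of rows, each a list of 3 entries, a list of its own where there are three numbers: the opening, from -1 (shut) to 1 (fully open), then the shift along the world's x, y, z in normalised numbers (1 is 25 cm), then the turn, a rotation vector about the world's x, y, z in shares of 90 degrees (1.0 is 90 degrees). A call has 1 to 5 rows; each row is the pose to reach, as a shift and turn from the pose commanded when the call began; what a row does not reach only later rows make up. A row lasts 1/10 s, in which the tool goes at most 50 mm and 8.59 degrees, less where a joint would pass 70% of its speed; a pose out of reach is approached as far as the arm can. A shift or turn number past 1, either way, is cut back to 1. A call with a gripper value outside its range is refused whole. The fingers move at their own pace and stop on an object; the grip force is fixed at half the most. Time passes only in rows, so rows that repeat a pose let the fingers close. It gives the time, the measured TCP pose, the force, the opening and the grip force at its end, in the units of the state.
- readout.state(): the state, without advancing time (a new reading comes with each control period).
- optics.grab_frame(name): name is "scene" or "top" or "wrist"; returns the picture (384x512x3 uint8, red, green, blue); there is no depth.
- optics.camera_info(name): a dict with "vfov" (degrees; the focal length in pixels is half the picture's height over the tangent of half this angle, whatever the lens; pixels are square), "cx", "cy" (the principal point, pixels), "k1" (the pictures are not rectified: a ray, as slopes to the right and down, at radius r is drawn at 1 + k1 r^2 times it, then the intrinsics apply), "R" (3x3) and "t" (3): a world point X has camera coordinates R X + t. Camera axes: x right, y down, z forward; pixel columns grow to the right and rows downward; lengths in m; the calibration is good to about 2 mm. A picture is of the moment at which its call begins: read the wrist's pose just before it. camera_info takes no time and is no camera call; for the wrist camera it gives the pose at the moment of the call.
- workorder.job_done(): hands the job in; it is judged then, once.
The state is a dict: "time": time; "joints": joint angles; "joint_velocities": joint speeds; "effort": joint torques, N m; "position": TCP position; "tool_rot": TCP orientation; "ft_force": force on the tool from outside, world axes, zero at the start; "wrist_torque": the same for the moment, N m; "grip_width": finger opening in m; "gripper_force": force on a finger pad.
Only numpy, scipy, OpenCV 4.12 (cv2) and the standard library are available. Lean on these libraries where they do the work, as an engineer would, in place of code of your own. Each camera call takes 0.05 s, during which the arm holds its last target. There are 200 camera calls.

## Task

Put away, each with its own kind, the parts stripped from an old power supply that lie loose on the white bench top ahead of the robot: stand the two can capacitors upright in the wooden block, fully down, the small one in the narrow well and the large one in the wide well; lay the loose panel meter face up in the empty bay of the black meter tray, and both loose knobs, the black and the grey, flat and face up on the floor of the blue knob tray. Set the delicate meter down gently, never letting it drop, let go of everything, and leave the flux bottle and the solder spool undisturbed.

Things in the scene. Friction and masses are not known exactly. Their poses are not given: they have to be found in the camera images.
- small_can: The smaller of two dark blue cylindrical can capacitors, 36 mm diameter, 52 mm tall, about 50 g, standing upright, loose on the bench. Origin at the centre of its underside, z up along its axis.
- large_can: The larger dark blue can capacitor, 44 mm diameter, 70 mm tall, about 80 g, standing upright, loose on the bench. Origin at the centre of its underside, z up along its axis.
- meter: Loose panel meter lying face up on the bench: black bezel 50 mm (along its x) by 60 mm (along its y) with a cream dial, 24 mm high in all, about 90 g. It rests on a narrower round back, so grip the bezel, whose straight sides lie 14 to 22 mm above its underside, across its 50 mm width. Origin at the centre of its underside, z up out of the dial.
- black_knob: Loose black round instrument knob, 33 mm diameter, 15 mm high, about 12 g, face up on the bench, outside the trays. Origin at the centre of its underside, z up.
- grey_knob: Loose grey round instrument knob, 24 mm diameter, 15 mm high, about 12 g, face up on the bench. Origin at the centre of its underside, z up.
- capacitor_block: Fixed pale wooden block, 134 mm (its x) by 84 (y) by 36 high, with two round wells, 28 mm deep, floors 8 mm above the bench, mouths chamfered 3 mm. Narrow well, 48 mm bore, centred at its x = -36 mm (small can); wide well, 60 mm bore, at x = +27 mm (large can); both at y = 0. Origin at the centre of its underside, z up.
- meter_tray: Fixed low black tray with grey pad, 150 mm (its x) by 96 (y), walls 4 thick and 14 high, floor 4 mm above the bench. A 12 mm high crossbar at x = +14 makes two bays; the +x bay holds a stored meter like the loose one (fixed, top 29 mm above the bench); the -x bay is empty: x -71 to +12, y -44 to +44, centre x = -30 mm. Origin at the centre of its underside, z up.
- knob_tray: Fixed low blue tray with tan pad, 150 mm (its x) by 96 (y), walls 4 thick and 14 high, floor 4 mm above the bench. Two stored black knobs (fixed, tops 20 mm above the bench) stand at its +x end, none nearer the middle than x = +32; the rest, x -71 to +30, y -44 to +44, is free, room for two knobs side by side. Origin at the centre of its underside, z up.
- flux_bottle: Bystander: loose brown flux bottle with a white nozzle, 36 mm diameter, 105 mm tall, standing at the right of the work. Not to be disturbed. Origin at the centre of its underside.
- solder_spool: Bystander: loose blue spool of solder, flanges 64 mm diameter, 51 mm high in all, standing at the right of the work. Not to be disturbed. Origin near the centre of its underside.
Things that resemble listed ones, but are neither listed nor needed, are in the scene too. Of the things that look like the grey_knob, the smaller one is meant. Leave any orange look-alike of the small_can alone.

How it is judged (in metres and radians):
At the end, for the whole second after the job is handed in: The small can stands on the floor of the narrow well, the large can on the floor of the wide well (each within 10 mm of its centre); the meter lies on the floor of the empty bay, both knobs on the floor of the knob tray; all upright or face up within 0.12 rad, at rest, let go (x of small_can in the frame of capacitor_block between -0.046 and -0.026 m and y of small_can in the frame of capacitor_block between -0.01 and 0.01 m and z of small_can in the frame of capacitor_block between 0.004 and 0.013 m and angle between each of small_can, large_can, meter, black_knob, grey_knob's own z axis and vertical below 0.12 rad and x of large_can in the frame of capacitor_block between 0.017 and 0.037 m and y of large_can in the frame of capacitor_block between -0.01 and 0.01 m and z of large_can in the frame of capacitor_block between 0.004 and 0.013 m and x of meter in the frame of meter_tray between -0.05 and -0.008 m and y of meter in the frame of meter_tray between -0.023 and 0.023 m and z of meter in the frame of meter_tray between 0.001 and 0.009 m and x of black_knob in the frame of knob_tray between -0.062 and 0.062 m and y of black_knob in the frame of knob_tray between -0.035 and 0.035 m and z of black_knob in the frame of knob_tray between 0.001 and 0.009 m and x of grey_knob in the frame of knob_tray between -0.062 and 0.062 m and y of grey_knob in the frame of knob_tray between -0.035 and 0.035 m and z of grey_knob in the frame of knob_tray between 0.001 and 0.009 m and linear speed of each of small_can, large_can, meter, black_knob, grey_knob below 0.01 m/s); the robot touches nothing.
It fails at once if the meter is dropped: out of the fingers and falling faster than 0.65 m/s (a drop of about 20 mm) (contact force between meter and the fingers below 0.1 N and linear speed of meter above 0.65 m/s).
It fails at once if the flux bottle is moved more than 20 mm or tipped over (distance of flux_bottle from where it was at the start of the episode above 0.02 m or angle between flux_bottle's own z axis and vertical above 0.5 rad).
It fails at once if the solder spool is moved more than 20 mm (distance of solder_spool from where it was at the start of the episode above 0.02 m).
It also fails if it takes over 106 s, if anything falls off the work surface, if the arm or the gripper's body presses on something with over 40 N, if the wrist force passes 120 N, or if a joint passes its speed limit or range.

## Working session

There is one attempt and no reset: what is moved stays moved. The work goes in short steps, Python scripts to look and compute and a tool call to move; the robot and the scene stay as the last step left them, time stands still between calls to the robot, and variables do not carry over. Pictures are saved under pics/ and viewed, at most 14 in all, crops included, and the job is handed in when it is done.

Besides the shell and the picture viewer there is one more tool, called after ">>>" by a JSON object that holds its "op" and its "data". jog_arm: Moves the arm, as the interface text tells. Its arguments: {"type":"object","properties":{"increments":{"type":"array","items":{"type":"array"}}},"required":["increments"]}

```bash
mkdir -p pics
cat > h.py <<'E'
import numpy as np, cv2
from bench import readout, optics, workorder
def info(n): return optics.camera_info(n)
def ray(c,u,v):
    f=192/np.tan(np.radians(c['vfov'])/2)
    d=np.array([(u-c['cx'])/f,(v-c['cy'])/f]); s=d.copy()
    for _ in range(30): s=d/(1+c['k1']*(s@s))
    R=np.array(c['R']);t=np.array(c['t'])
    return -R.T@t, R.T@np.array([s[0],s[1],1])
def onz(c,u,v,z):
    o,d=ray(c,u,v); return o+d*(z-o[2])/d[2]
def proj(c,X):
    f=192/np.tan(np.radians(c['vfov'])/2)
    p=np.array(c['R'])@np.array(X)+np.array(c['t']); s=p[:2]/p[2]
    s=s*(1+c['k1']*(s@s)); return s*f+[c['cx'],c['cy']]
def tri(rays):
    A=0;b=0
    for o,d in rays:
        d=d/np.linalg.norm(d);P=np.eye(3)-np.outer(d,d);A=A+P;b=b+P@o
    X=np.linalg.solve(A,b); return X
def save(im,n): cv2.imwrite('pics/'+n,im[:,:,::-1])
E
python3 - <<'E'
from h import *
for n in('scene','top','wrist'):
    im=optics.grab_frame(n);np.save(n+'.npy',im);save(im,n+'0.png');c=info(n)
    print(n,c['vfov'],c['cx'],c['cy'],c['k1'],(-np.array(c['R']).T@c['t']).round(3),np.array(c['R']).round(2).tolist())
print(readout.state())
E
```

```text
scene 56.88217142027542 256.9796754277548 191.34897290398985 0.03330177000200751 [0.157 0.475 0.709] [[-0.78, -0.63, -0.01], [-0.48, 0.61, -0.63], [0.4, -0.48, -0.78]]
top 52.131816395894695 261.43061622383016 188.12859592311088 -0.13318987125273407 [0.367 0.063 0.969] [[0.01, -1.0, -0.01], [-0.99, -0.01, -0.17], [0.17, 0.01, -0.99]]
wrist 58.7496154915709 253.16769871759624 200.9322142560262 -0.07769258150312629 [0.103 0.545 0.385] [[0.31, 0.95, -0.0], [0.92, -0.29, 0.27], [0.25, -0.08, -0.96]]
{'time': 0.15, 'joints': array([ 5.98589560e+01,  2.18321227e+01,  7.43686677e+01,  8.08009972e-04,
        8.38586343e+01, -1.23369707e+01]), 'joint_velocities': array([-0.03924003, -0.15935798, -0.16107068, -0.00293292, -0.05657739,
       -0.00864684]), 'effort': array([ 2.16573251e-03, -4.38077974e+01, -2.24612206e+01,  7.13574816e-02,
        3.43484594e-02, -7.87904150e-05]), 'position': array([0.16808927, 0.52350054, 0.25531558]), 'tool_rot': array([-1.79942119e+02, -1.34814687e-02,  1.62195833e+02]), 'ft_force': array([-0.00536948,  0.05829503, -0.18532879]), 'wrist_torque': array([-0.00521933,  0.02583279, -0.00422259]), 'gripper_force': 0.0, 'grip_width': 0.0882024368436333}
```

View pics/top0.png

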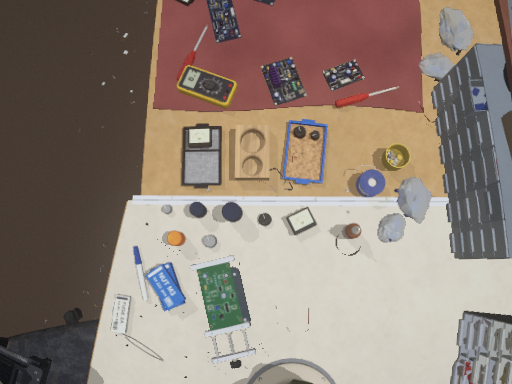

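View pics/scene0.png

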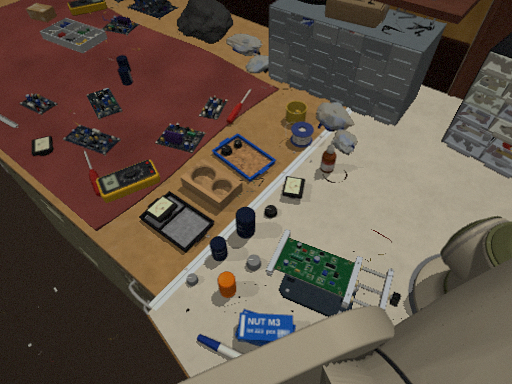

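Top view: meter tray (201,155), block (250,155), knob tray (304,152), small can (198,210), large can (232,212), black knob (264,219), meter (301,221), bottle (352,230), spool (371,183), orange decoy (175,238). There are two grey knobs, at (167,209) and (209,241). The first looks smaller, so I'll check it in an enlarged crop.

Run:
```python
from h import *
t=np.load('top.npy');s=np.load('scene.npy')
a=cv2.resize(t[115:255,145:345],None,fx=4,fy=4,interpolation=cv2.INTER_CUBIC)
save(a,'c1.png')
b=cv2.resize(s[130:310,135:345],None,fx=3.3,fy=3.3,interpolation=cv2.INTER_CUBIC)
save(b,'c2.png')
ct=info('top');cs=info('scene')
P={'metertray':((201,155),(178,220)),'block':((250,155),(212,183)),'ktray':((304,152),(245,156)),'small':((198,210),(219,242)),'large':((232,212),(246,215)),'bk':((264,219),(271,211)),'meter':((301,221),(294,187)),'g1':((167,209),(192,280)),'g2':((209,241),(254,262)),'orange':((175,238),(227,278))}
for k,(p,q) in P.items():
    X=tri([ray(ct,*p),ray(cs,*q)]); print(k,X.round(3),(proj(ct,X)-p).round(1))
```

```text
metertray [0.615 0.226 0.008] [0.6 0.9]
block [0.612 0.103 0.031] [-0.1 -0.2]
ktray [ 0.623 -0.034  0.012] [0.5 0.8]
small [0.474 0.224 0.049] [-0.3 -0.4]
large [0.467 0.142 0.063] [-0.1 -0.1]
bk [0.455 0.067 0.007] [0.2 0.4]
meter [ 0.451 -0.023  0.017] [0.1 0.3]
g1 [ 0.48   0.311 -0.   ] [-0. -0.]
g2 [0.4  0.2  0.01] [0.2 0.4]
orange [0.406 0.276 0.049] [0. 0.]
```

View pics/c1.png

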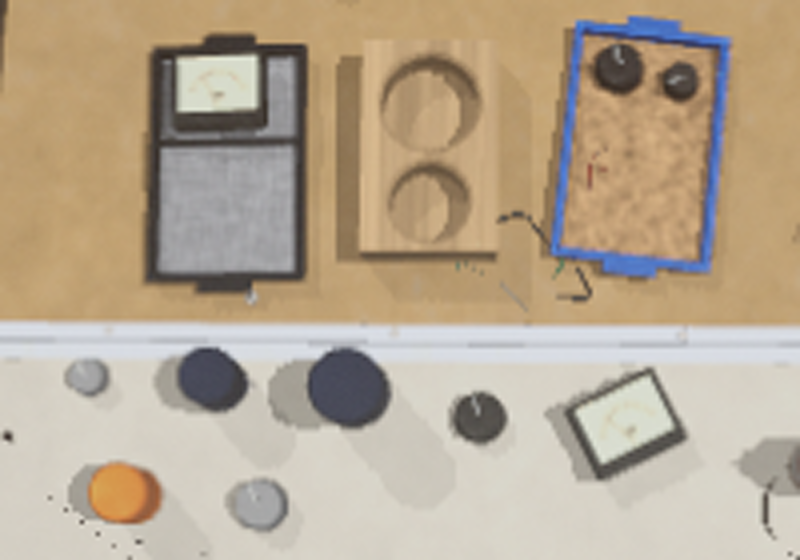

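View pics/c2.png

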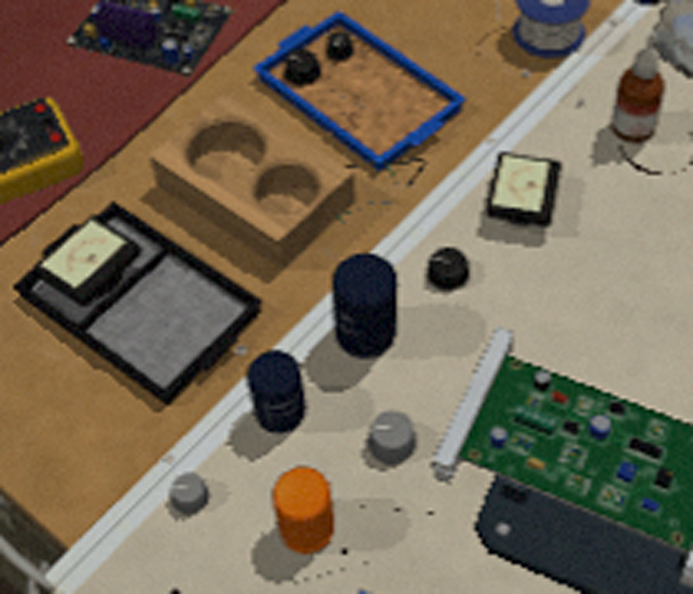

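The crops confirm it. Grey knob (167,209) is about 11 px wide (~25 mm), while (209,241) is about 15 px (~36 mm). The smaller one at (167,209), world ≈(0.48,0.31), is the one meant. Wide well is at the far (+x) end of the block, both tray stores are at their far ends, and the orange can is a decoy. Next I'll move the wrist camera above the work.

The rows are not in the units I measure in: shifts go in shares of 25 cm and turns go in shares of 90 degrees. I convert before sending: -21 cm / 25 = -0.84, 20 cm / 25 = 0.8, 18 degrees / 90 = 0.2.

>>> {"op": "jog_arm", "data": {"increments": [[1,[0.16,-0.18,0.16],[0,0,0.0667]],[1,[0.32,-0.36,0.28],[0,0,0.1333]],[1,[0.48,-0.52,0.28],[0,0,0.2]],[1,[0.64,-0.68,0.28],[0,0,0.2]],[1,[0.8,-0.84,0.28],[0,0,0.2]]]}}

```text
time: 0.65
position: [0.3299, 0.3516, 0.324]
tool_rot: [180.0, 0.0, -179.8]
ft_force: [0.4, 1.7, -0.4]
grip_width: 0.0881
gripper_force: 0.0
```

Scaled: -11 cm / 25 = -0.44, -9 cm / 25 = -0.36.

>>> {"op": "jog_arm", "data": {"increments": [[1,[0.12,-0.12,0],[0,0,0]],[1,[0.24,-0.24,0],[0,0,0]],[1,[0.36,-0.36,0],[0,0,0]],[1,[0.44,-0.44,0],[0,0,0]],[1,[0.44,-0.44,0],[0,0,0]]]}}

```text
time: 1.15
position: [0.4409, 0.241, 0.3228]
tool_rot: [-180.0, -0.0, 180.0]
ft_force: [-0.6, 0.0, 0.1]
grip_width: 0.0881
gripper_force: 0.0
```

Run:
```python
from h import *
import pickle
c=info('wrist');im=optics.grab_frame('wrist');save(im,'w1.png');pickle.dump((c,im),open('w1.pkl','wb'))
s=readout.state();print(s['time'],s['position'],s['tool_rot'],s['joints'].round(1))
```

```text
1.2 [0.43967132 0.24225888 0.32298208] [-1.79989528e+02 -6.42372538e-02 -1.79957464e+02] [ 15.3  14.6  74.    0.   91.5 -74.7]
```

View pics/w1.png

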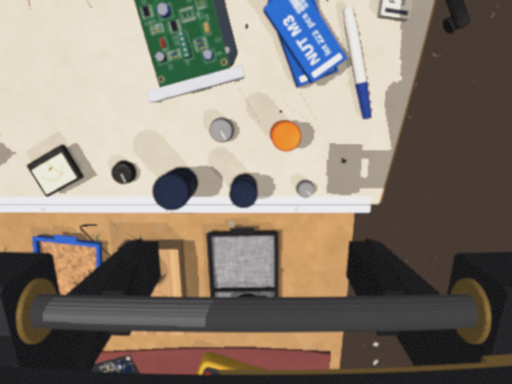

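Wrist view 1 shows the meter (55,171), black knob (123,172), large can top (~172,188), small can (243,190), small grey knob (305,188), larger grey knob (221,130) and orange can (286,135). The gripper hides the trays, so the second view goes further out.

>>> {"op": "jog_arm", "data": {"increments": [[1,[0.16,-0.12,0],[0,0,0]],[1,[0.32,-0.24,0],[0,0,0]],[1,[0.48,-0.36,0],[0,0,0]],[1,[0.64,-0.48,0],[0,0,0]],[1,[0.8,-0.6,0],[0,0,0]]]}}

```text
time: 1.7
position: [0.6397, 0.0934, 0.3236]
tool_rot: [180.0, -0.0, -179.7]
ft_force: [0.3, 0.3, 0.2]
grip_width: 0.0881
gripper_force: 0.0
```

>>> {"op": "jog_arm", "data": {"increments": [[1,[0,0,0],[0,0,0]],[1,[0,0,0],[0,0,0]]]}}

```text
time: 1.9
position: [0.6389, 0.0939, 0.3227]
tool_rot: [180.0, -0.1, -179.8]
ft_force: [-0.2, 0.3, -0.3]
grip_width: 0.0882
gripper_force: 0.0
```

Run:
```python
from h import *
import pickle
c=info('wrist');im=optics.grab_frame('wrist');save(im,'w2.png');pickle.dump((c,im),open('w2.pkl','wb'))
save(cv2.resize(im,(800,600),interpolation=cv2.INTER_CUBIC),'w2b.png')
s=readout.state();print(s['time'],s['position'],s['tool_rot'],s['joints'].round(1))
```

```text
1.95 [0.63831931 0.09460494 0.32348157] [ 1.79975637e+02 -3.33045893e-02 -1.79732066e+02] [ -2.1  30.3  49.2   0.  100.5 -92.3]
```

View pics/w2b.png

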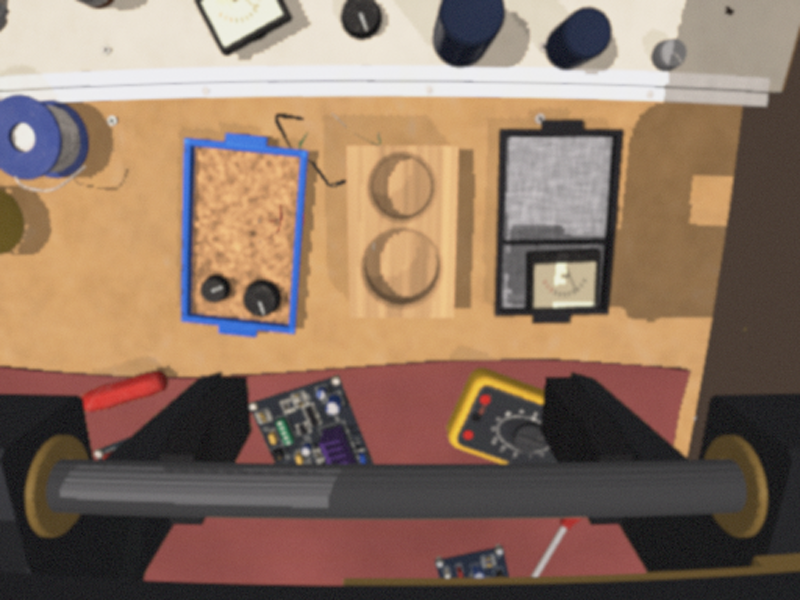

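Wrist view 2 (pixels at 800×600): narrow well (402,187), wide well (402,265), meter tray corners (501,130), (622,130), (608,313), (497,313), knob tray corners (184,140), (308,150), (294,333), (182,320). Now I'll triangulate everything.

Run:
```python
from h import *
import pickle
c1,i1=pickle.load(open('w1.pkl','rb'));c2,i2=pickle.load(open('w2.pkl','rb'))
T=(info('top'),np.load('top.npy'));S=(info('scene'),np.load('scene.npy'));W1=(c1,i1)
k=1/1.5625
def pt(nm,t,s,w2):
    r=[]
    if t: r.append((T[0],np.array(t)/4+[145,115]))
    if s: r.append((S[0],np.array(s)/3.3+[135,130]))
    if w2: r.append((c2,np.array(w2)*k))
    X=tri([ray(c,*p) for c,p in r]); print(nm,X.round(4),[np.round(proj(c,X)-p,1).tolist() for c,p in r]); return X
n=pt('narrow',(430,203),(287,190),(402,187)); w=pt('wide',(431,103),(227,148),(402,265))
d=w-n;print(' sep',np.linalg.norm(d[:2]),'yaw',np.degrees(np.arctan2(d[1],d[0])))
def tray(nm,t,s,w):
    P=np.array([pt(nm,a,b,c) for a,b,c in zip(t,s,w)])
    fl,fr,nr,nl=P;x=(fl+fr-nr-nl)/2;y=(fl+nl-fr-nr)/2
    print(' centre',P.mean(0).round(4),'size',np.linalg.norm(x),np.linalg.norm(y),'yaw',np.degrees(np.arctan2(x[1],x[0])))
tray('MT',[(152,47),(305,45),(303,280),(147,282)],[(18,288),(115,205),(260,302),(168,402)],[(608,313),(497,313),(501,130),(622,130)])
tray('KT',[(577,24),(730,40),(710,272),(553,255)],[(257,70),(338,14),(462,100),(380,165)],[(294,333),(182,320),(184,140),(308,150)])
def mask(im,kind):
    a=im.astype(int);V=a.max(2);R,B=a[...,0],a[...,2]
    if kind=='blue': return (B>R+8)&(V<110)
    if kind=='dark': return V<85
    if kind=='meter':return V<85
def seg(C,kind,p,r):
    c,im=C;x,y=p;m=np.zeros(im.shape[:2],bool);m[y-r:y+r,x-r:x+r]=mask(im,kind)[y-r:y+r,x-r:x+r]
    m=cv2.morphologyEx(m.astype(np.uint8),cv2.MORPH_OPEN,np.ones((2,2)))
    cs=cv2.findContours(m,cv2.RETR_EXTERNAL,cv2.CHAIN_APPROX_NONE)[0]
    q=cv2.convexHull(max(cs,key=cv2.contourArea));M=cv2.moments(q)
    return np.array([M['m10']/M['m00'],M['m01']/M['m00']]),M['m00'],q
for nm,kind,ps,r in [('small','blue',[(198,210),(219,249),(243,190)],(15,20,22)),('large','blue',[(232,212),(246,223),(174,188)],(16,24,27)),('bk','dark',[(264,219),(271,211),(123,172)],(12,12,16)),('meter','meter',[(301,221),(294,187),(55,171)],(22,20,32))]:
    g=[seg(C,kind,p,q) for C,p,q in zip((T,S,W1),ps,r)]
    for sub in ([0,1,2],[0,2]):
        X=tri([ray((T,S,W1)[i][0],*g[i][0]) for i in sub])
        print(nm,X.round(4),[np.round(proj((T,S,W1)[i][0],X)-g[i][0],1).tolist() for i in sub],[g[i][1] for i in sub])
    if nm=='meter':
        for i in (0,2):
            b=cv2.boxPoints(cv2.minAreaRect(g[i][2]));P=np.array([onz((T,S,W1)[i][0],*q,.018) for q in b])
            e=P[1]-P[0],P[2]-P[1];print([(np.linalg.norm(v).round(4),np.degrees(np.arctan2(v[1],v[0])).round(1)) for v in e],P.mean(0))
r=[(T[0],(87/4+145,377/4+115)),(S[0],(188/3.3+135,493/3.3+130)),(c1,(305,188)),(c2,(670*k,55*k))]
for sub in (r,[r[0],r[2],r[3]]):
    X=tri([ray(c,*p) for c,p in sub]);print('g1',X.round(4),[np.round(proj(c,X)-p,1).tolist() for c,p in sub])
for nm,p in(('bottle',(352,230)),('spool',(371,183))): print(nm,onz(T[0],*p,.05))
```

```text
narrow [0.5849 0.0977 0.029 ] [[-0.6, 0.1], [-0.2, -0.0], [-1.5, -0.0]]
wide [0.6462 0.0979 0.0345] [[-0.7, 0.5], [-0.1, -0.1], [-1.5, 0.7]]
 sep 0.061319335108622815 yaw 0.19330932008288737
MT [0.6898 0.2772 0.012 ] [[-0.2, 0.7], [-1.1, -0.4], [-1.4, -0.5]]
MT [0.6915 0.1799 0.0107] [[-0.7, 0.6], [-0.5, -0.2], [-1.7, 0.3]]
MT [0.5403 0.1767 0.0114] [[-0.6, -0.1], [0.1, -0.0], [-1.0, -0.1]]
MT [0.5375 0.2747 0.0089] [[-0.4, 0.5], [-1.0, -0.3], [-1.7, -0.6]]
 centre [0.6148 0.2271 0.0108] size 0.15174131131795793 0.0976610177408856 yaw 1.0926293505242237
KT [0.7093 0.004  0.0066] [[-0.1, -0.1], [-0.7, 0.0], [-1.3, -1.1]]
KT [ 0.7001 -0.0946  0.0047] [[-0.2, -0.1], [0.2, 0.1], [-0.3, 0.1]]
KT [ 0.548  -0.0773  0.0067] [[-0.4, -0.3], [0.6, -0.0], [0.1, 0.5]]
KT [0.5568 0.0218 0.0081] [[-0.8, 0.2], [-0.0, 0.1], [-1.7, 0.4]]
 centre [ 0.6285 -0.0365  0.0065] size 0.1533871238374771 0.09926225614574219 yaw -6.5619694215740765
small [0.4755 0.2282 0.0391] [[-0.4, 0.2], [-0.5, 0.2], [-1.5, 0.1]] [121.0, 187.0, 619.5]
small [0.4776 0.2295 0.0284] [[-0.1, -0.2], [-0.2, -0.3]] [121.0, 619.5]
large [0.4707 0.1431 0.0344] [[0.4, -0.0], [-0.8, -0.4], [0.3, -1.6]] [224.0, 452.0, 1206.5]
large [0.4707 0.1438 0.0405] [[-0.1, -0.3], [-0.2, -0.6]] [224.0, 1206.5]
bk [0.4546 0.0666 0.0016] [[-0.1, -0.6], [-0.5, -0.0], [-0.8, -1.8]] [34.0, 119.0, 376.0]
bk [0.4551 0.067  0.0015] [[-0.2, -0.8], [-0.5, -1.5]] [34.0, 376.0]Traceback (most recent call last):
  File "<stdin>", line 32, in <module>
  File "<stdin>", line 29, in seg
ValueError: max() iterable argument is empty
```

Heights and sizes agree with the text: block top ≈0.034, rims ≈0.01, tray sizes within 3 mm. First pick is the large can at (0.471,0.143).

Scaled: -16.8 cm / 25 = -0.672, 4.9 cm / 25 = 0.196.

>>> {"op": "jog_arm", "data": {"increments": [[0.4,[-0.136,0.04,-0.064],[0,0,0]],[0.4,[-0.272,0.08,-0.128],[0,0,0]],[0.4,[-0.408,0.12,-0.192],[0,0,0]],[0.4,[-0.544,0.16,-0.256],[0,0,0]],[0.4,[-0.672,0.196,-0.32],[0,0,0]]]}}

```text
time: 2.45
position: [0.4678, 0.144, 0.2438]
tool_rot: [180.0, 0.1, -179.7]
ft_force: [-0.1, -0.3, 0.5]
grip_width: 0.0617
gripper_force: 0.0
```

Scaled: -10 cm / 25 = -0.4, -7 cm / 25 = -0.28.

>>> {"op": "jog_arm", "data": {"increments": [[0.4,[0,0,-0.12],[0,0,0]],[0.4,[0,0,-0.28],[0,0,0]],[0.4,[0,0,-0.4],[0,0,0]],[0.4,[0,0,-0.4],[0,0,0]],[0.4,[0,0,-0.4],[0,0,0]]]}}

```text
time: 2.95
position: [0.4706, 0.1431, 0.1448]
tool_rot: [180.0, 0.1, -179.7]
ft_force: [0.7, -0.5, 0.9]
grip_width: 0.0618
gripper_force: 0.0
```

Run:
```python
from h import *
import pickle
c=info('wrist');im=optics.grab_frame('wrist');save(im,'w3.png');pickle.dump((c,im),open('w3.pkl','wb'))
s=readout.state();print(s['time'],s['position'],s['tool_rot'],s['grip_width'])
# project expectations
for n,X in (('Ltop',(.4707,.1433,.07)),('Stop',(.476,.228,.052)),('bk',(.4548,.0668,.015)),('g1',(.48,.311,.015)),('meter',(.451,-.023,.022))): print(n,proj(c,X).round(0))
```

```text
3.0 [0.47120529 0.14289748 0.14535607] [ 1.79987028e+02  1.60285940e-01 -1.79737474e+02] 0.06164970176428405
Ltop [253. 219.]
Stop [375. 218.]
bk [155. 177.]
g1 [457. 209.]
meter [ 39. 174.]
```

View pics/w3.png

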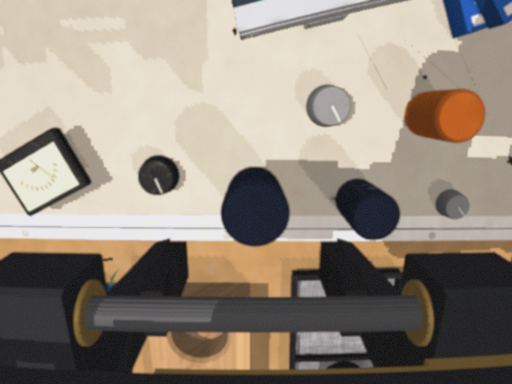

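Wrist view 3 shows the large can's top ≈(255,212), small can ≈(372,213), black knob (159,174), small grey knob (453,205), and meter (42,171). All are within 2–4 mm of prediction. I'll lower and grip.

Scaled: -9.3 cm / 25 = -0.372, -6 cm / 25 = -0.24.

>>> {"op": "jog_arm", "data": {"increments": [[0.4,[-0.004,0,-0.12],[0,0,0]],[0.4,[-0.004,0,-0.24],[0,0,0]],[0.4,[-0.004,0,-0.372],[0,0,0]],[0.4,[-0.004,0,-0.372],[0,0,0]],[-1,[-0.004,0,-0.372],[0,0,0]]]}}

```text
time: 3.5
position: [0.4708, 0.1424, 0.0521]
tool_rot: [180.0, 0.1, -179.8]
ft_force: [-0.2, -0.7, -0.8]
grip_width: 0.0558
gripper_force: 0.0
```

>>> {"op": "jog_arm", "data": {"increments": [[-1,[0,0,0],[0,0,0]],[-1,[0,0,0],[0,0,0]],[-1,[0,0,0],[0,0,0]],[-1,[0,0,0],[0,0,0]],[-1,[0,0,0],[0,0,0]]]}}

```text
time: 4.0
position: [0.4711, 0.1424, 0.0524]
tool_rot: [180.0, 0.2, -179.8]
ft_force: [-0.5, 0.6, 8.2]
grip_width: 0.0428
gripper_force: 29.9
```

Run:
```python
from h import *
import pickle
c,im=pickle.load(open('w3.pkl','rb'))
for n,u,v,z in (('L',255,212,.07),('S',372,213,.052),('bk',159,174,.015),('g1',453,205,.015),('meter',42,171,.022),('g1w1',305,188,.015)):
    cc=pickle.load(open('w1.pkl','rb'))[0] if n=='g1w1' else c
    print(n,onz(cc,u,v,z).round(4))
# meter: dial corners
hsv=cv2.cvtColor(im,cv2.COLOR_RGB2GRAY)
m=(hsv<80).astype(np.uint8);m[:, 100:]=0;m[215:]=0;m[:120]=0
q=max(cv2.findContours(m,0,cv2.CHAIN_APPROX_NONE)[0],key=cv2.contourArea)
b=cv2.boxPoints(cv2.minAreaRect(q));P=np.array([onz(c,*p,.02) for p in b])
print(b.round(0).tolist());
for e in (P[1]-P[0],P[2]-P[1]): print(np.linalg.norm(e),np.degrees(np.arctan2(e[1],e[0])))
print(P.mean(0),readout.state()['grip_width'],readout.state()['gripper_force'])
```

```text
L [0.4661 0.1447 0.07  ]
S [0.4722 0.2257 0.052 ]
bk [0.4528 0.0703 0.015 ]
g1 [0.4769 0.3066 0.015 ]
meter [ 0.4489 -0.02    0.022 ]
g1w1 [0.4757 0.3097 0.015 ]
[[-5.0, 162.0], [58.0, 125.0], [92.0, 182.0], [29.0, 219.0]]
0.06329469029532236 116.0954808207699
0.04900289259446695 26.21269544645093
[ 0.45080666 -0.02137079  0.02      ] 0.042816296234172345 29.908417569240555
```

Scaled: 13.2 cm / 25 = 0.528, -3.3 cm / 25 = -0.132.

>>> {"op": "jog_arm", "data": {"increments": [[-1,[0,0,0.16],[0,0,0]],[-1,[0,0,0.32],[0,0,0]],[-1,[0.176,-0.044,0.32],[0,0,0]],[-1,[0.352,-0.088,0.32],[0,0,0]],[-1,[0.528,-0.132,0.32],[0,0,0]]]}}

```text
time: 4.5
position: [0.6035, 0.1088, 0.1323]
tool_rot: [-180.0, 0.1, -179.8]
ft_force: [0.0, 0.6, -1.5]
grip_width: 0.0428
gripper_force: 29.9
```

Scaled: 4.5 cm / 25 = 0.18, -1.2 cm / 25 = -0.048.

>>> {"op": "jog_arm", "data": {"increments": [[-1,[0.18,-0.048,0],[0,0,0]],[-1,[0.18,-0.048,0],[0,0,0]],[-1,[0.18,-0.048,0],[0,0,0]]]}}

```text
time: 4.8
position: [0.647, 0.0969, 0.1305]
tool_rot: [180.0, -0.0, -179.8]
ft_force: [-0.8, 0.2, -0.2]
grip_width: 0.0427
gripper_force: 29.9
```

Run:
```python
from h import *
import pickle
c=info('wrist');im=optics.grab_frame('wrist');save(im,'w4.png');pickle.dump((c,im),open('w4.pkl','wb'))
s=readout.state();print(s['time'],s['position'],s['tool_rot'],s['grip_width'],s['gripper_force'])
for n,X in (('canbot',s['position']+[-.002,0,-.052]),('narrow',(.584,.0975,.036)),('wide',(.647,.0975,.036)),('blkcorner',(.647-.027-.067,.0975+.042,.036)),('c2',(.553,.0555,.036))): print(n,proj(c,X).round(0))
```

```text
4.85 [0.64630259 0.097329   0.13075574] [ 1.79994929e+02 -4.13054328e-02 -1.79803310e+02] 0.04304260318190851 29.921771758818068
canbot [253. 227.]
narrow [254. 116.]
wide [253. 210.]
blkcorner [321.  66.]
c2 [186.  65.]
```

View pics/w4.png

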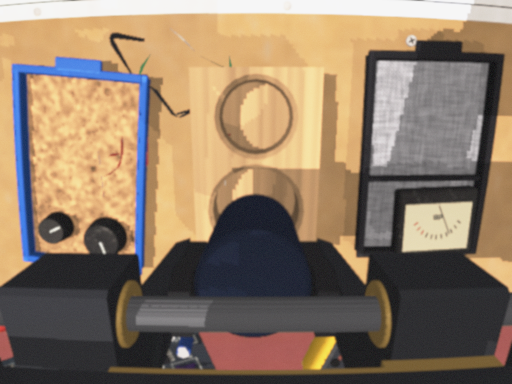

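Wrist view 4: narrow well at (255,116), matching the prediction of (254,116). The can's lower front edge is at (255,196). I'll work out the can's offset from that edge.

Run:
```python
from h import *
import pickle
c,im=pickle.load(open('w4.pkl','rb'))
for z in(.075,.079): print(z,onz(c,255,196,z)+[.022,0,0])
print('wells', onz(c,255,116,.036), 'wide near rim',onz(c,255,168,.036)+[.033,0,0])
```

```text
0.075 [0.64902559 0.09833763 0.075     ]
0.079 [0.64798335 0.09831047 0.079     ]
wells [0.5841701  0.09839678 0.036     ] wide near rim [0.6509483  0.09852658 0.036     ]
```

Scaled: -6.9 cm / 25 = -0.276, -6 cm / 25 = -0.24.

>>> {"op": "jog_arm", "data": {"increments": [[-1,[0.004,0.004,-0.1],[0,0,0]],[-1,[0.004,0.004,-0.18],[0,0,0]],[-1,[0.004,0.004,-0.24],[0,0,0]],[-1,[0.004,0.004,-0.276],[0,0,0]],[-1,[0.004,0.004,-0.276],[0,0,0]]]}}

```text
time: 5.35
position: [0.6472, 0.0987, 0.0615]
tool_rot: [180.0, -0.1, -179.8]
ft_force: [1.1, -0.3, -1.9]
grip_width: 0.0427
gripper_force: 30.0
```

Scaled: 4 cm / 25 = 0.16, 1 cm / 25 = 0.04.

>>> {"op": "jog_arm", "data": {"increments": [[0.3,[0,0,-0.004],[0,0,0]],[0.3,[0,0,-0.004],[0,0,0]],[0.3,[0,0,-0.004],[0,0,0]],[0.3,[0,0,0.04],[0,0,0]],[0.3,[0,0,0.16],[0,0,0]]]}}

```text
time: 5.85
position: [0.647, 0.0981, 0.1004]
tool_rot: [180.0, -0.3, -179.8]
ft_force: [0.9, -0.6, 0.3]
grip_width: 0.0573
gripper_force: 0.0
```

Scaled: -14.8 cm / 25 = -0.592, 11.2 cm / 25 = 0.448.

>>> {"op": "jog_arm", "data": {"increments": [[0.3,[0,0,0.18],[0,0,0]],[0.3,[-0.148,0.112,0.22],[0,0,0]],[0.3,[-0.296,0.224,0.22],[0,0,0]],[0.3,[-0.444,0.336,0.22],[0,0,0]],[0.3,[-0.592,0.448,0.22],[0,0,0]]]}}

```text
time: 6.35
position: [0.4986, 0.2109, 0.1577]
tool_rot: [180.0, 0.1, -179.8]
ft_force: [-0.4, 1.1, -0.6]
grip_width: 0.0574
gripper_force: 0.0
```

Scaled: -2.5 cm / 25 = -0.1, -2 cm / 25 = -0.08.

>>> {"op": "jog_arm", "data": {"increments": [[0.3,[-0.1,0.064,0],[0,0,0]],[0.3,[-0.1,0.064,-0.08],[0,0,0]],[0.3,[-0.1,0.064,-0.08],[0,0,0]]]}}

```text
time: 6.65
position: [0.4739, 0.2265, 0.1361]
tool_rot: [-180.0, -0.1, -179.7]
ft_force: [0.0, -0.1, -0.7]
grip_width: 0.0573
gripper_force: 0.0
```

Run:
```python
from h import *
import pickle
c=info('wrist');im=optics.grab_frame('wrist');save(im,'w5.png');t=optics.grab_frame('top');save(t,'t5.png')
save(np.hstack([im[:,100:],cv2.resize(t[115:225,165:275],(384,384))]),'m5.png')
s=readout.state();print(s['time'],s['position'],s['tool_rot'],s['grip_width'],s['gripper_force'])
for n,X in (('S',(.474,.227,.052)),('Sb',(.474-.018,.227,0))): print(n,proj(c,X).round(0)-[100,0])
```

```text
6.75 [0.47553523 0.22602567 0.1372865 ] [ 1.79996260e+02  3.74385887e-02 -1.79824052e+02] 0.05746120470602114 0.0
S [153. 215.]
Sb [153. 173.]
```

View pics/m5.png

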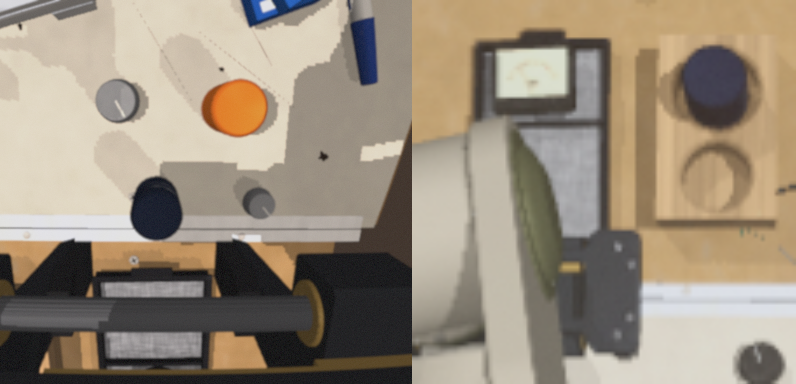

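The large can stands in the wide well. The small can's top is at (157,209) in the left half, about 2–3 mm off the prediction. Now I'll grip it.

Scaled: -8.8 cm / 25 = -0.352, -6 cm / 25 = -0.24.

>>> {"op": "jog_arm", "data": {"increments": [[0.3,[-0.008,0.008,-0.12],[0,0,0]],[0.3,[-0.008,0.008,-0.24],[0,0,0]],[0.3,[-0.008,0.008,-0.352],[0,0,0]],[0.3,[-0.008,0.008,-0.352],[0,0,0]],[-1,[-0.008,0.008,-0.352],[0,0,0]]]}}

```text
time: 7.25
position: [0.474, 0.228, 0.0495]
tool_rot: [180.0, 0.0, -179.8]
ft_force: [-0.5, -0.0, 1.0]
grip_width: 0.0515
gripper_force: 0.0
```

>>> {"op": "jog_arm", "data": {"increments": [[-1,[0,0,0],[0,0,0]],[-1,[0,0,0],[0,0,0]],[-1,[0,0,0],[0,0,0]],[-1,[0,0,0],[0,0,0]],[-1,[0,0,0],[0,0,0]]]}}

```text
time: 7.75
position: [0.4738, 0.2283, 0.0499]
tool_rot: [180.0, 0.2, -179.8]
ft_force: [-0.7, -0.9, 7.6]
grip_width: 0.0341
gripper_force: 30.0
```

Scaled: -9.9 cm / 25 = -0.396, 7.5 cm / 25 = 0.3.

>>> {"op": "jog_arm", "data": {"increments": [[-1,[0,0,0.16],[0,0,0]],[-1,[0,0,0.3],[0,0,0]],[-1,[0.112,-0.132,0.3],[0,0,0]],[-1,[0.224,-0.264,0.3],[0,0,0]],[-1,[0.336,-0.396,0.3],[0,0,0]]]}}

```text
time: 8.25
position: [0.5578, 0.1281, 0.1244]
tool_rot: [180.0, 0.1, -179.8]
ft_force: [0.8, -0.2, -1.2]
grip_width: 0.034
gripper_force: 30.0
```

Scaled: -3 cm / 25 = -0.12, 2.7 cm / 25 = 0.108.

>>> {"op": "jog_arm", "data": {"increments": [[-1,[0.108,-0.12,0],[0,0,0]],[-1,[0.108,-0.12,0],[0,0,0]],[-1,[0.108,-0.12,0],[0,0,0]]]}}

```text
time: 8.55
position: [0.5838, 0.0988, 0.1235]
tool_rot: [180.0, -0.0, -179.9]
ft_force: [-0.5, 1.2, -1.3]
grip_width: 0.034
gripper_force: 30.0
```

Run:
```python
from h import *
c=info('wrist');im=optics.grab_frame('wrist');save(im[100:280,150:360].repeat(3,0).repeat(3,1),'w6.png')
s=readout.state();print(s['time'],s['position'],s['tool_rot'],s['grip_width'],s['gripper_force'])
z=s['position'][2]-.0497
g=im.astype(int);m=((g[...,2]>g[...,0]+8)&(g.max(2)<110));m[:100]=0;m[280:]=0;m[:,:180]=0;m[:,330:]=0
r=np.where(m)[0];cols=np.where(m)[1];v=r.min()
for vv in (v,np.percentile(r,1)): print(v,onz(c,254,vv,z)+[.018,0,0])
row=int(v+15); xs=np.where(m[row])[0];print(xs.min(),xs.max())
print('narrow',(np.array(proj(c,(.5845,.0985,.036)))-[150,100])*3)
```

```text
8.6 [0.58333979 0.09964463 0.12351017] [ 1.79981510e+02 -4.52221855e-02 -1.79805203e+02] 0.03375812518373027 29.963505639807515
209 [0.58766981 0.09975245 0.07381017]
209 [0.58881885 0.09975532 0.07381017]
227 279
narrow [305.67937309 341.74425847]
```

View pics/w6.png

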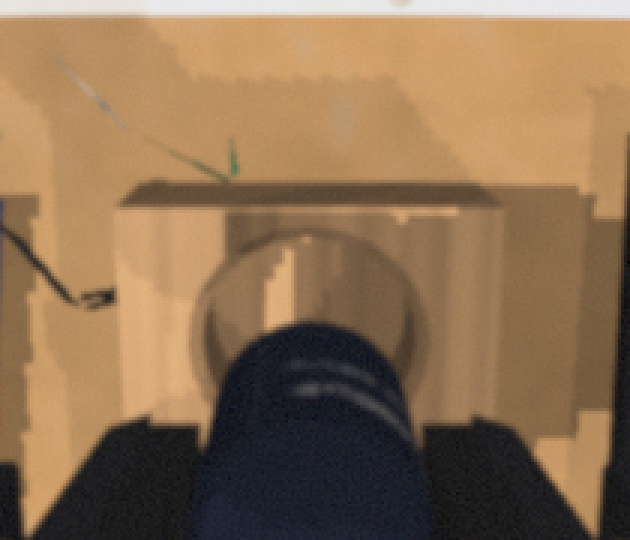

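The small can lines up with the well: can column ≈254, well column ≈253, edges consistent. Lowering now.

Scaled: -6.5 cm / 25 = -0.26, -5.5 cm / 25 = -0.22.

>>> {"op": "jog_arm", "data": {"increments": [[-1,[0.004,-0.004,-0.08],[0,0,0]],[-1,[0.004,-0.004,-0.16],[0,0,0]],[-1,[0.004,-0.004,-0.22],[0,0,0]],[-1,[0.004,-0.004,-0.26],[0,0,0]],[-1,[0.004,-0.004,-0.26],[0,0,0]]]}}

```text
time: 9.1
position: [0.5843, 0.0992, 0.0581]
tool_rot: [180.0, -0.1, -179.7]
ft_force: [-0.4, 0.3, 0.0]
grip_width: 0.0341
gripper_force: 30.0
```

Scaled: 4 cm / 25 = 0.16, 1 cm / 25 = 0.04.

>>> {"op": "jog_arm", "data": {"increments": [[0.2,[0,0,-0.004],[0,0,0]],[0.2,[0,0,-0.004],[0,0,0]],[0.2,[0,0,-0.004],[0,0,0]],[0.2,[0,0,0.04],[0,0,0]],[0.2,[0,0,0.16],[0,0,0]]]}}

```text
time: 9.6
position: [0.584, 0.0981, 0.0977]
tool_rot: [180.0, -0.3, -179.8]
ft_force: [0.8, -0.2, -0.8]
grip_width: 0.0529
gripper_force: 0.0
```

>>> {"op": "jog_arm", "data": {"increments": [[0.2,[0,0,0.16],[0,0,0]],[0.2,[-0.14,-0.032,0.2],[0,0,0]],[0.2,[-0.28,-0.064,0.2],[0,0,0]],[0.2,[-0.42,-0.096,0.16],[0,0,0]],[0.2,[-0.52,-0.124,0.08],[0,0,0]]]}}

```text
time: 10.1
position: [0.4538, 0.067, 0.1201]
tool_rot: [-180.0, 0.2, -179.8]
ft_force: [-0.5, -0.1, -1.2]
grip_width: 0.0528
gripper_force: 0.0
```

Scaled: -1 cm / 25 = -0.04.

>>> {"op": "jog_arm", "data": {"increments": [[0.2,[0,0,-0.04],[0,0,0]],[0.2,[0,0,-0.04],[0,0,0]]]}}

```text
time: 10.3
position: [0.4553, 0.067, 0.1085]
tool_rot: [180.0, -0.0, -179.8]
ft_force: [0.8, -1.2, 1.0]
grip_width: 0.0524
gripper_force: 0.0
```

Run:
```python
from h import *
c=info('wrist');im=optics.grab_frame('wrist');t=optics.grab_frame('top');np.save('t7.npy',t)
save(np.hstack([im[:,0:400],cv2.resize(t[115:225,165:275],(384,384))]),'m7.png')
s=readout.state();print(s['time'],s['position'],s['tool_rot'],s['grip_width'],s['gripper_force'])
for n,X in (('bk',(.454,.068,.015)),('meter',(.451,-.0215,.022))): print(n,proj(c,X).round(0))
```

```text
10.4 [0.45647595 0.06713232 0.1091838 ] [-1.79988998e+02  1.07129669e-01 -1.79803914e+02] 0.053155047476957304 0.0
bk [254. 209.]
meter [120. 207.]
```

View pics/m7.png

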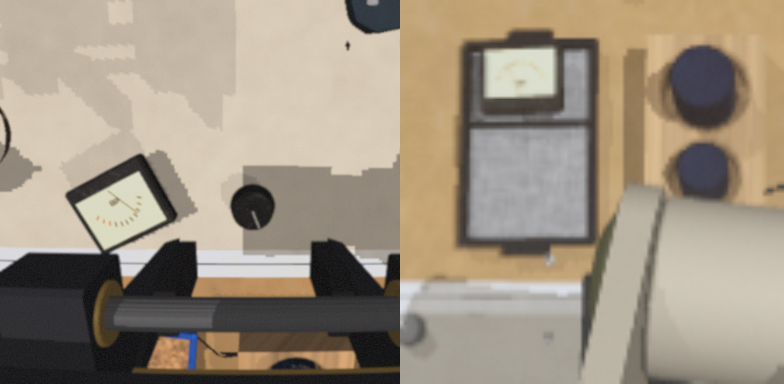

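Both cans are in their wells. Black knob at (252,205) and meter at (121,205) match predictions. Grasping the knob.

Scaled: -8.8 cm / 25 = -0.352, -8 cm / 25 = -0.32.

>>> {"op": "jog_arm", "data": {"increments": [[0.2,[-0.008,0,-0.12],[0,0,0]],[0.2,[-0.008,0,-0.24],[0,0,0]],[0.2,[-0.008,0,-0.32],[0,0,0]],[0.2,[-0.008,0,-0.352],[0,0,0]],[-1,[-0.008,0,-0.352],[0,0,0]]]}}

```text
time: 10.9
position: [0.4537, 0.0672, 0.0202]
tool_rot: [180.0, -0.0, -179.8]
ft_force: [-0.1, -0.1, -0.2]
grip_width: 0.0468
gripper_force: 0.0
```

>>> {"op": "jog_arm", "data": {"increments": [[-1,[0,0,0],[0,0,0]],[-1,[0,0,0],[0,0,0]],[-1,[0,0,0],[0,0,0]],[-1,[0,0,0],[0,0,0]],[-1,[0,0,0],[0,0,0]]]}}

```text
time: 11.4
position: [0.4536, 0.0671, 0.0213]
tool_rot: [-180.0, 0.1, -179.8]
ft_force: [-0.2, 1.2, 7.1]
grip_width: 0.0281
gripper_force: 30.1
```

Scaled: 10.8 cm / 25 = 0.432, 9 cm / 25 = 0.36, -6.5 degrees / 90 = -0.0722.

>>> {"op": "jog_arm", "data": {"increments": [[-1,[0,0,0.16],[0,0,0]],[-1,[0,0,0.32],[0,0,-0.0222]],[-1,[0.144,-0.084,0.36],[0,0,-0.0722]],[-1,[0.288,-0.168,0.36],[0,0,-0.0722]],[-1,[0.432,-0.252,0.36],[0,0,-0.0722]]]}}

```text
time: 11.9
position: [0.5623, 0.0034, 0.1115]
tool_rot: [-180.0, 0.1, 173.7]
ft_force: [0.2, 0.3, -0.5]
grip_width: 0.0285
gripper_force: 29.5
```

Scaled: 7.5 cm / 25 = 0.3, -4.1 cm / 25 = -0.164.

>>> {"op": "jog_arm", "data": {"increments": [[-1,[0.152,-0.084,-0.02],[0,0,0]],[-1,[0.3,-0.164,-0.04],[0,0,0]],[-1,[0.3,-0.164,-0.04],[0,0,0]],[-1,[0.3,-0.164,-0.04],[0,0,0]]]}}

```text
time: 12.3
position: [0.6358, -0.0371, 0.0998]
tool_rot: [180.0, -0.1, 173.7]
ft_force: [0.2, 0.6, -0.7]
grip_width: 0.0281
gripper_force: 29.5
```

Run:
```python
from h import *
c=info('wrist');im=optics.grab_frame('wrist');save(im,'w8.png')
s=readout.state();print(s['time'],s['position'],s['tool_rot'],s['grip_width'],s['gripper_force'])
a=np.radians(-6.5);R=np.array([[np.cos(a),-np.sin(a)],[np.sin(a),np.cos(a)]])
for q in((-75,48),(-75,-48),(75,48),(75,-48),(-40,0),(8,0)):
    X=np.array([.6285,-.0365])+R@(np.array(q)/1000); print(q,X.round(4),proj(c,[*X,.014 if abs(q[0])==75 else .004]).round(0))
```

```text
12.35 [ 0.63534556 -0.03652089  0.10025773] [ 1.79985177e+02 -7.25425635e-02  1.73694224e+02] 0.02828914005937308 29.45682059187675
(-75, 48) [0.5594 0.0197] [331.  84.]
(-75, -48) [ 0.5485 -0.0757] [173.  84.]
(75, 48) [0.7085 0.0027] [318. 303.]
(75, -48) [ 0.6976 -0.0927] [185. 303.]
(-40, 0) [ 0.5888 -0.032 ] [252. 140.]
(8, 0) [ 0.6364 -0.0374] [252. 210.]
```

View pics/w8.png

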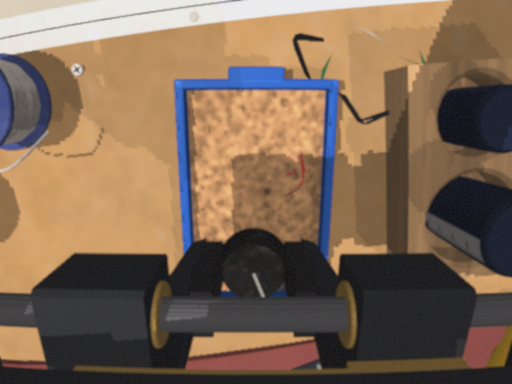

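Tray corners are at (177,82) and (337,82), about 2 mm off prediction, and the knob is held level. Lowering and releasing with a small opening.

Scaled: -7.4 cm / 25 = -0.296, -5.5 cm / 25 = -0.22.

>>> {"op": "jog_arm", "data": {"increments": [[-1,[0.004,0.004,-0.12],[0,0,0]],[-1,[0.004,0.004,-0.22],[0,0,0]],[-1,[0.004,0.004,-0.28],[0,0,0]],[-1,[0.004,0.004,-0.296],[0,0,0]],[-1,[0.004,0.004,-0.296],[0,0,0]]]}}

```text
time: 12.85
position: [0.6365, -0.0353, 0.027]
tool_rot: [180.0, -0.0, 173.7]
ft_force: [0.8, 0.2, 0.7]
grip_width: 0.0281
gripper_force: 29.5
```

Scaled: 3 cm / 25 = 0.12, 0.8 cm / 25 = 0.032.

>>> {"op": "jog_arm", "data": {"increments": [[-0.1,[0,0,0],[0,0,0]],[-0.1,[0,0,0],[0,0,0]],[-0.1,[0,0,0],[0,0,0]],[-0.1,[0,0,0.032],[0,0,0]],[-0.1,[0,0,0.12],[0,0,0]]]}}

```text
time: 13.35
position: [0.6362, -0.0357, 0.0558]
tool_rot: [180.0, -0.2, 173.7]
ft_force: [0.1, -0.3, 0.3]
grip_width: 0.0397
gripper_force: 0.0
```

Scaled: 13.2 cm / 25 = 0.528, 4.5 cm / 25 = 0.18, 6.4 degrees / 90 = 0.0711.

>>> {"op": "jog_arm", "data": {"increments": [[0,[0,0,0.18],[0,0,0.0222]],[0,[0,0,0.372],[0,0,0.0711]],[0,[-0.08,0.176,0.372],[0,0,0.0711]],[0,[-0.16,0.352,0.372],[0,0,0.0711]],[0,[-0.24,0.528,0.372],[0,0,0.0711]]]}}

```text
time: 13.85
position: [0.5762, 0.0973, 0.1506]
tool_rot: [180.0, 0.1, -180.0]
ft_force: [0.3, 0.4, -0.8]
grip_width: 0.0441
gripper_force: 0.0
```

Scaled: 21.2 cm / 25 = 0.848, 17.4 cm / 25 = 0.696.

>>> {"op": "jog_arm", "data": {"increments": [[0,[-0.08,0.176,0],[0,0,0]],[0,[-0.16,0.352,0],[0,0,0]],[0,[-0.24,0.528,0],[0,0,0]],[0,[-0.32,0.696,-0.04],[0,0,0]],[0,[-0.396,0.848,-0.14],[0,0,0]]]}}

```text
time: 14.35
position: [0.478, 0.3104, 0.1167]
tool_rot: [179.9, 0.3, -179.9]
ft_force: [0.9, 1.4, -1.0]
grip_width: 0.0443
gripper_force: 0.0
```

Scaled: -1 cm / 25 = -0.04.

>>> {"op": "jog_arm", "data": {"increments": [[0,[0,0,-0.04],[0,0,0]],[0,[0,0,-0.04],[0,0,0]]]}}

```text
time: 14.55
position: [0.4773, 0.3084, 0.1038]
tool_rot: [-179.9, -0.1, -179.8]
ft_force: [0.3, -0.0, -0.3]
grip_width: 0.044
gripper_force: 0.0
```

Run:
```python
from h import *
c=info('wrist');im=optics.grab_frame('wrist');t=optics.grab_frame('top')
save(np.hstack([im[:,70:470],cv2.resize(t[115:215,245:345],(384,384))]),'m9.png')
s=readout.state();print(s['time'],s['position'],s['tool_rot'],s['grip_width'])
for n,X in (('g1',(.477,.309,.015)),): print(n,proj(c,X).round(0)-[70,0])
```

```text
14.65 [0.4789212  0.30746884 0.10531195] [ 1.79989092e+02  6.57247675e-02 -1.79959663e+02] 0.044211874955865774
g1 [183. 212.]
```

View pics/m9.png

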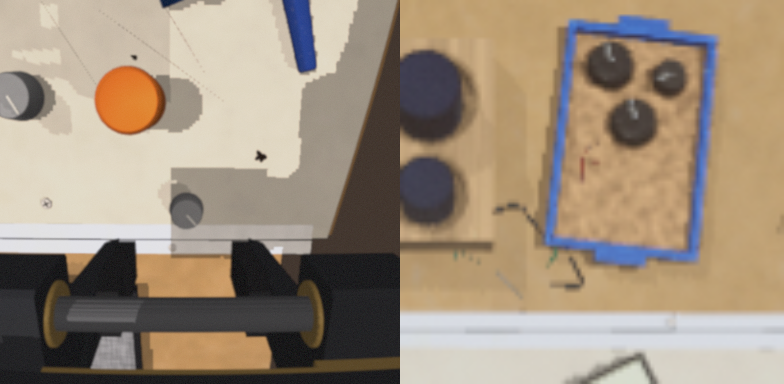

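The small grey knob at (187,209) in the left half is within 2 mm of prediction, and the black knob lies flat in the tray (right half). Grasping the grey knob.

Scaled: -8.3 cm / 25 = -0.332, -8.2 cm / 25 = -0.328.

>>> {"op": "jog_arm", "data": {"increments": [[0,[-0.012,0.008,-0.12],[0,0,0]],[0,[-0.012,0.008,-0.24],[0,0,0]],[0,[-0.012,0.008,-0.328],[0,0,0]],[0,[-0.012,0.008,-0.332],[0,0,0]],[-1,[-0.012,0.008,-0.332],[0,0,0]]]}}

```text
time: 15.15
position: [0.4762, 0.3095, 0.0225]
tool_rot: [180.0, 0.1, -180.0]
ft_force: [-0.0, 0.2, -0.3]
grip_width: 0.0385
gripper_force: 0.0
```

>>> {"op": "jog_arm", "data": {"increments": [[-1,[0,0,0],[0,0,0]],[-1,[0,0,0],[0,0,0]],[-1,[0,0,0],[0,0,0]],[-1,[0,0,0],[0,0,0]],[-1,[0,0,0],[0,0,0]]]}}

```text
time: 15.65
position: [0.4758, 0.3102, 0.0228]
tool_rot: [180.0, 0.1, -179.9]
ft_force: [0.1, -1.7, 7.5]
grip_width: 0.0203
gripper_force: 30.2
```

Scaled: -12.5 cm / 25 = -0.5, 9 cm / 25 = 0.36, -6.5 degrees / 90 = -0.0722.

>>> {"op": "jog_arm", "data": {"increments": [[-1,[0,0,0.18],[0,0,0]],[-1,[0,0,0.36],[0,0,-0.0222]],[-1,[0.04,-0.14,0.5],[0,0,-0.0722]],[-1,[0.1,-0.32,0.5],[0,0,-0.0722]],[-1,[0.16,-0.5,0.5],[0,0,-0.0722]]]}}

```text
time: 16.15
position: [0.5154, 0.1842, 0.1482]
tool_rot: [180.0, 0.2, 173.7]
ft_force: [1.3, 0.4, -0.9]
grip_width: 0.0204
gripper_force: 29.7
```

>>> {"op": "jog_arm", "data": {"increments": [[-1,[0.06,-0.176,0],[0,0,0]],[-1,[0.12,-0.352,0],[0,0,0]],[-1,[0.18,-0.528,0],[0,0,0]],[-1,[0.24,-0.696,0],[0,0,0]],[-1,[0.3,-0.864,-0.04],[0,0,0]]]}}

```text
time: 16.65
position: [0.5909, -0.0328, 0.1379]
tool_rot: [-180.0, 0.2, 173.6]
ft_force: [0.6, -0.3, 0.1]
grip_width: 0.0207
gripper_force: 29.7
```

Scaled: -6 cm / 25 = -0.24, -3 cm / 25 = -0.12.

>>> {"op": "jog_arm", "data": {"increments": [[-1,[0,0,-0.12],[0,0,0]],[-1,[0,0,-0.24],[0,0,0]],[-1,[0,0,-0.24],[0,0,0]]]}}

```text
time: 16.95
position: [0.5882, -0.0307, 0.0735]
tool_rot: [179.9, -0.4, 173.6]
ft_force: [0.0, -0.1, -0.3]
grip_width: 0.0204
gripper_force: 29.7
```

Scaled: -4.5 cm / 25 = -0.18, -3.8 cm / 25 = -0.152.

>>> {"op": "jog_arm", "data": {"increments": [[-1,[0,0,-0.08],[0,0,0]],[-1,[0,0,-0.152],[0,0,0]],[-1,[0,0,-0.18],[0,0,0]],[-1,[0,0,-0.18],[0,0,0]],[-1,[0,0,-0.18],[0,0,0]]]}}

```text
time: 17.45
position: [0.5906, -0.0308, 0.0328]
tool_rot: [-180.0, 0.1, 173.6]
ft_force: [0.1, 0.6, 0.3]
grip_width: 0.0201
gripper_force: 29.7
```

Scaled: 3 cm / 25 = 0.12, 0.8 cm / 25 = 0.032.

>>> {"op": "jog_arm", "data": {"increments": [[-0.2,[0,0,0],[0,0,0]],[-0.2,[0,0,0],[0,0,0]],[-0.2,[0,0,0],[0,0,0]],[-0.2,[0,0,0.032],[0,0,0]],[-0.2,[0,0,0.12],[0,0,0]]]}}

```text
time: 17.95
position: [0.5892, -0.0307, 0.0609]
tool_rot: [180.0, -0.2, 173.6]
ft_force: [0.0, 0.0, 0.0]
grip_width: 0.0351
gripper_force: 0.0
```

Scaled: -13.9 cm / 25 = -0.556, -10 cm / 25 = -0.4, -40 degrees / 90 = -0.4444.

>>> {"op": "jog_arm", "data": {"increments": [[-0.2,[0,0,0.12],[0,0,-0.0889]],[0.45,[-0.08,0,0.24],[0,0,-0.1778]],[0.45,[-0.24,0.012,0.26],[0,0,-0.2667]],[0.45,[-0.4,0.028,0.26],[0,0,-0.3556]],[0.45,[-0.556,0.04,0.26],[0,0,-0.4444]]]}}

```text
time: 18.45
position: [0.4495, -0.0206, 0.1273]
tool_rot: [180.0, 0.1, 133.3]
ft_force: [0.5, -0.1, -0.1]
grip_width: 0.0633
gripper_force: 0.0
```

Scaled: -16 degrees / 90 = -0.1778.

>>> {"op": "jog_arm", "data": {"increments": [[0.45,[0,0,0],[0,0,-0.0889]],[0.45,[0,0,0],[0,0,-0.1778]],[0.45,[0,0,0],[0,0,-0.1778]],[0.45,[0,0,0],[0,0,-0.1778]]]}}

```text
time: 18.85
position: [0.4512, -0.0209, 0.1269]
tool_rot: [180.0, 0.0, 117.8]
ft_force: [-0.1, 0.0, 0.6]
grip_width: 0.0634
gripper_force: 0.0
```

Run:
```python
from h import *
import pickle
c=info('wrist');im=optics.grab_frame('wrist');s=readout.state();pickle.dump((c,im),open('w10.pkl','wb'))
print(s['time'],s['position'],s['tool_rot'],s['grip_width'])
p=proj(c,(.45,-.021,.022));print('pred',p.round(0))
g=cv2.cvtColor(im,cv2.COLOR_RGB2HSV);x,y=p.astype(int)
w=np.zeros(im.shape[:2],np.uint8);w[max(0,y-100):y+100,x-90:x+90]=1
m=((im.max(2)<70)*w).astype(np.uint8)
# dial: enclosed bright region near the predicted centre
n,l,st,ce=cv2.connectedComponentsWithStats(((im.max(2)>=70)*1).astype(np.uint8))
i=l[y,x] if l[y,x] else l[y-8,x];print('dial comp',st[i],ce[i])
q=max(cv2.findContours((l==i).astype(np.uint8),0,2)[0],key=cv2.contourArea)
b=cv2.boxPoints(cv2.minAreaRect(q));P=np.array([onz(c,*v,.024) for v in b]);print(b.round(0).tolist())
for e in (P[1]-P[0],P[2]-P[1]): print(np.linalg.norm(e).round(4),np.degrees(np.arctan2(e[1],e[0])).round(1))
print(P.mean(0))
# outer dark contour extents along tool axes at bezel height
t=optics.grab_frame('top');np.save('t10.npy',t);save(cv2.resize(t[115:255,145:345],None,fx=4,fy=4),'t10.png');
save(np.vstack([np.hstack([im[80:380,56:456],cv2.resize(t[115:195,268:348],(300,300))])]),'m10.png')
```

```text
18.9 [ 0.45118712 -0.02090741  0.12672326] [1.79986905e+02 1.56444491e-02 1.17786915e+02] 0.06370166210612893
pred [251. 206.]
dial comp [ 229  172   56   72 3850] [255.74103896 206.94      ]
[[229.0, 172.0], [284.0, 172.0], [284.0, 243.0], [229.0, 243.0]]
0.0381 27.8
0.0528 -60.8
[ 0.45411029 -0.02068458  0.024     ]
```

Dial found as a rectangle (229–284, 172–243), square to the gripper (27.8°) and centred within 3 mm. Lowering to the bezel.

Scaled: -9.8 cm / 25 = -0.392, -8.5 cm / 25 = -0.34.

>>> {"op": "jog_arm", "data": {"increments": [[0.45,[0.008,0.004,-0.12],[0,0,0]],[0.45,[0.008,0.004,-0.24],[0,0,0]],[0.45,[0.008,0.004,-0.34],[0,0,0]],[0.45,[0.008,0.004,-0.392],[0,0,0]],[0.45,[0.008,0.004,-0.392],[0,0,0]]]}}

```text
time: 19.45
position: [0.4524, -0.0197, 0.0271]
tool_rot: [-179.9, -0.1, 117.7]
ft_force: [0.3, -0.6, 1.2]
grip_width: 0.0641
gripper_force: 0.0
```

>>> {"op": "jog_arm", "data": {"increments": [[-1,[0,0,0],[0,0,0]],[-1,[0,0,0],[0,0,0]],[-1,[0,0,0],[0,0,0]],[-1,[0,0,0],[0,0,0]],[-1,[0,0,0],[0,0,0]]]}}

```text
time: 19.95
position: [0.4534, -0.0199, 0.0292]
tool_rot: [179.9, 0.1, 117.6]
ft_force: [-0.4, 0.7, 6.5]
grip_width: 0.0494
gripper_force: 30.0
```

Scaled: 8 cm / 25 = 0.32, 3.5 cm / 25 = 0.14.

>>> {"op": "jog_arm", "data": {"increments": [[-1,[0,0,0.06],[0,0,0]],[-1,[0,0,0.14],[0,0,0]],[-1,[0,0,0.24],[0,0,0]],[-1,[0,0,0.32],[0,0,0]],[-1,[0,0,0.32],[0,0,0]]]}}

```text
time: 20.45
position: [0.4539, -0.0201, 0.1105]
tool_rot: [179.8, 0.2, 117.6]
ft_force: [0.7, 0.9, -1.6]
grip_width: 0.0498
gripper_force: 30.0
```

Scaled: 14 cm / 25 = 0.56, 11 cm / 25 = 0.44, 35 degrees / 90 = 0.3889.

>>> {"op": "jog_arm", "data": {"increments": [[-1,[0,0.08,0],[0,0,0.0778]],[-1,[0,0.2,0],[0,0,0.1556]],[-1,[0,0.32,0],[0,0,0.2333]],[-1,[0,0.44,0],[0,0,0.3111]],[-1,[0,0.56,0],[0,0,0.3889]]]}}

```text
time: 20.95
position: [0.4525, 0.1213, 0.1074]
tool_rot: [-180.0, -0.1, 152.9]
ft_force: [-0.1, -0.4, -0.3]
grip_width: 0.0496
gripper_force: 30.0
```

Scaled: 10.6 cm / 25 = 0.424, 9 cm / 25 = 0.36, 28.4 degrees / 90 = 0.3156.

>>> {"op": "jog_arm", "data": {"increments": [[-1,[0.04,0.12,0],[0,0,0.0778]],[-1,[0.08,0.24,0],[0,0,0.1556]],[-1,[0.12,0.36,0],[0,0,0.2333]],[-1,[0.16,0.424,0],[0,0,0.3111]],[-1,[0.24,0.424,0],[0,0,0.3156]]]}}

```text
time: 21.45
position: [0.512, 0.2282, 0.107]
tool_rot: [-180.0, -0.1, -178.6]
ft_force: [-0.1, 0.0, -1.2]
grip_width: 0.0501
gripper_force: 30.0
```

Scaled: 7.3 cm / 25 = 0.292, 6 cm / 25 = 0.24.

>>> {"op": "jog_arm", "data": {"increments": [[-1,[0.12,0.008,0],[0,0,0]],[-1,[0.24,0.008,0],[0,0,0]],[-1,[0.292,0.008,-0.04],[0,0,0]],[-1,[0.292,0.008,-0.12],[0,0,0]],[-1,[0.292,0.008,-0.12],[0,0,0]]]}}

```text
time: 21.95
position: [0.584, 0.2277, 0.0744]
tool_rot: [-179.9, -0.4, -179.0]
ft_force: [0.3, -0.3, -1.0]
grip_width: 0.0497
gripper_force: 30.0
```

Run:
```python
from h import *
c=info('wrist');im=optics.grab_frame('wrist');s=readout.state()
print(s['time'],s['position'],s['tool_rot'],s['grip_width'],s['gripper_force'])
t=optics.grab_frame('top')
save(np.hstack([im[:,80:480],cv2.resize(t[115:195,268:348],(384,384))]),'m11.png')
a=np.radians(1.1);R=np.array([[np.cos(a),-np.sin(a)],[np.sin(a),np.cos(a)]])
for q in((-75,48),(-75,-48),(14,48),(14,-48)): print(q,proj(c,[*(np.array([.6148,.2271])+R@(np.array(q)/1000)),.013]).round(0)-[80,0])
```

```text
22.0 [0.58452287 0.22790356 0.07618569] [-179.95710889   -0.28115643 -179.0096084 ] 0.04960751541012792 29.999870876781642
(-75, 48) [255. 152.]
(-75, -48) [ 85. 153.]
(14, 48) [247. 293.]
(14, -48) [ 95. 294.]
```

View pics/m11.png

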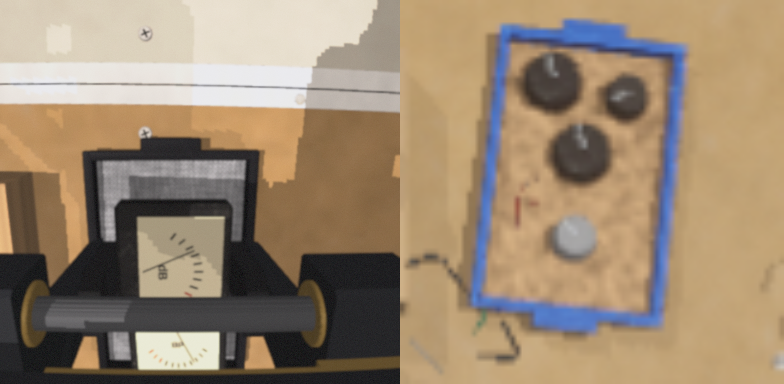

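Meter hangs level over the empty bay; near rim at row 152 as predicted. Both knobs lie flat and apart in the blue tray. Lowering gently.

Scaled: -3.7 cm / 25 = -0.148, -3.2 cm / 25 = -0.128.

>>> {"op": "jog_arm", "data": {"increments": [[-1,[0,0,-0.048],[0,0,0]],[-1,[0,0,-0.096],[0,0,0]],[-1,[0,0,-0.128],[0,0,0]],[-1,[0,0,-0.148],[0,0,0]],[-1,[0,0,-0.148],[0,0,0]]]}}

```text
time: 22.55
position: [0.5857, 0.2281, 0.0406]
tool_rot: [-180.0, -0.1, -179.0]
ft_force: [0.2, -1.3, -0.0]
grip_width: 0.0491
gripper_force: 30.0
```

Scaled: -0.3 cm / 25 = -0.012, -0.2 cm / 25 = -0.008.

>>> {"op": "jog_arm", "data": {"increments": [[-1,[0,0,-0.004],[0,0,0]],[-1,[0,0,-0.008],[0,0,0]],[-1,[0,0,-0.012],[0,0,0]],[-1,[0,0,-0.012],[0,0,0]],[-1,[0,0,-0.012],[0,0,0]]]}}

```text
time: 23.05
position: [0.5861, 0.2282, 0.0386]
tool_rot: [180.0, 0.0, -179.0]
ft_force: [0.2, -0.1, -1.1]
grip_width: 0.0494
gripper_force: 30.0
```

Scaled: -0.4 cm / 25 = -0.016, -0.3 cm / 25 = -0.012.

>>> {"op": "jog_arm", "data": {"increments": [[-1,[0,0,-0.004],[0,0,0]],[-1,[0,0,-0.008],[0,0,0]],[-1,[0,0,-0.012],[0,0,0]],[-1,[0,0,-0.016],[0,0,0]],[-1,[0,0,-0.016],[0,0,0]]]}}

```text
time: 23.55
position: [0.586, 0.2281, 0.0343]
tool_rot: [-180.0, -0.0, -179.0]
ft_force: [-0.4, -0.2, -0.7]
grip_width: 0.0495
gripper_force: 30.0
```

Scaled: -0.2 cm / 25 = -0.008, -0.1 cm / 25 = -0.004.

>>> {"op": "jog_arm", "data": {"increments": [[-1,[0,0,-0.004],[0,0,0]],[-1,[0,0,-0.004],[0,0,0]],[-1,[0,0,-0.008],[0,0,0]],[-1,[0,0,-0.008],[0,0,0]],[-1,[0,0,-0.008],[0,0,0]]]}}

```text
time: 24.05
position: [0.5861, 0.2281, 0.0333]
tool_rot: [180.0, 0.0, -179.0]
ft_force: [-2.4, -1.5, 5.1]
grip_width: 0.0494
gripper_force: 30.0
```

Contact at the expected height. Releasing and retreating.

Scaled: 1.5 cm / 25 = 0.06, 0.3 cm / 25 = 0.012.

>>> {"op": "jog_arm", "data": {"increments": [[0.25,[0,0,0],[0,0,0]],[0.25,[0,0,0],[0,0,0]],[0.25,[0,0,0],[0,0,0]],[0.25,[0,0,0.012],[0,0,0]],[0.25,[0,0,0.06],[0,0,0]]]}}

```text
time: 24.55
position: [0.5855, 0.228, 0.047]
tool_rot: [-180.0, -0.1, -179.0]
ft_force: [0.2, 0.3, 0.6]
grip_width: 0.0553
gripper_force: 0.0
```

Scaled: 15 cm / 25 = 0.6, 13 cm / 25 = 0.52.

>>> {"op": "jog_arm", "data": {"increments": [[0.25,[0,0,0.12],[0,0,0]],[0.25,[0,0,0.28],[0,0,0]],[0.25,[-0.12,0.04,0.44],[0,0,0]],[0.25,[-0.28,0.08,0.52],[0,0,0]],[0.25,[-0.44,0.12,0.6],[0,0,0]]]}}

```text
time: 25.05
position: [0.4748, 0.2583, 0.1997]
tool_rot: [180.0, 0.1, -179.0]
ft_force: [0.0, 0.3, 0.3]
grip_width: 0.0551
gripper_force: 0.0
```

Scaled: -12 cm / 25 = -0.48, -8 cm / 25 = -0.32.

>>> {"op": "jog_arm", "data": {"increments": [[0.25,[-0.16,0.1,0.04],[0,0,0]],[0.25,[-0.32,0.2,0.08],[0,0,0]],[0.25,[-0.48,0.3,0.08],[0,0,0]],[0.25,[-0.48,0.3,0.08],[0,0,0]]]}}

```text
time: 25.45
position: [0.3519, 0.335, 0.219]
tool_rot: [179.9, 0.0, -178.7]
ft_force: [-0.0, -0.2, 0.5]
grip_width: 0.0554
gripper_force: 0.0
```

Run:
```python
from h import *
T=info('top');S=info('scene');t=optics.grab_frame('top');s=optics.grab_frame('scene');t0=np.load('top.npy');s0=np.load('scene.npy')
st=readout.state();print(st['time'],st['position'],st['grip_width'],st['ft_force'])
def cen(m,p,r):
    x,y=p;w=np.zeros(m.shape,np.uint8);w[y-r:y+r,x-r:x+r]=m[y-r:y+r,x-r:x+r]
    n,l,a,c=cv2.connectedComponentsWithStats(w)
    if n<2:return None,0
    i=1+a[1:,4].argmax();return c[i],a[i,4]
def cream(im):
    a=im.astype(int);return ((a.min(2)>150)).astype(np.uint8)
def blue(im):
    a=im.astype(int);return ((a[...,2]>a[...,0]+8)&(a.max(2)<110)).astype(np.uint8)
def grey(im):
    a=im.astype(int);return ((a.max(2)-a.min(2)<25)&(a.max(2)>110)).astype(np.uint8)
def dark(im): return (im.max(2)<80).astype(np.uint8)
exp={'meter':((.585,.228,.028),cream,.13),'L':((.648,.098,.078),blue,12),'S':((.584,.0985,.06),blue,10),'grey':((.590,-.031,.019),grey,9),'bk':((.6365,-.0355,.019),dark,9)}
for n,(X,f,r) in exp.items():
    r=int(r) if r>=1 else 13;rs=[]
    for c,im in ((T,t),(S,s)):
        p=proj(c,X);q,a=cen(f(im),tuple(p.astype(int)),r+3);print(n,p.round(1),None if q is None else q.round(1),a)
        if q is not None: rs.append(ray(c,*q))
    if len(rs)==2: print('   tri',tri(rs).round(4))
# bystanders: difference
for nm,(x,y) in(('bottle',(352,230)),('spool',(371,183))): print(nm,np.abs(t[y-15:y+15,x-15:x+15].astype(int)-t0[y-15:y+15,x-15:x+15]).mean())
```

```text
25.55 [0.35570951 0.33352926 0.21848294] 0.055029664317956355 [ 0.7198612   0.56626133 -0.17296603]
meter [199.2 165.8] [198.1 164.6] 286
meter [183.8 222.1] None 0
L [251.4 135.2] [251.  136.4] 219
L [200.8 162.7] None 0
S [251.1 163.3] [251.1 162.2] 125
S [220.6 179.8] None 0
grey [303.9 165.1] [304.  163.6] 58
grey [252.9 160. ] [263. 167.] 1
   tri [ 0.5848 -0.0417 -0.0086]
bk [305.4 147. ] [305.2 147.1] 88
bk [240.8 151.5] [241.5 148.8] 106
   tri [ 0.6318 -0.0336  0.0337]
bottle 1.9962962962962962
spool 1.7044444444444444
```

Top view puts all five parts within about 1.2 px (~3 mm) of their intended places, and the bystanders' pixels are unchanged. Handing in.

```bash
python3 -c "
from bench import workorder;print(workorder.job_done())"
```

```text
the job is handed in; nothing more can be done
None
```

I handed the job in at about 25.6 s with all five parts put away and let go; the last top view showed each within about 3 mm of its place and the bottle and spool unmoved, but no verdict was returned, and seating depth was judged from lowering heights because the arm blocked most of the second view.

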